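# Draw a lap half out of its sleeve on a bench lapping machine and hold it

## Robot

A 6-joint arm with a two-finger parallel gripper is mounted at the origin on the work surface. World frame = base frame: x ahead of the robot, y to its left, z up, the work surface at z = 0. Lengths are in m, angles in rad, forces in N, time in s.
With the tool pointing down it reaches from about 0.4 to 0.825 m from the base axis. Payload 7 kg.
Tool frame: the origin (TCP) lies on the centre line of the jaws, within the pads' length; the fingertips stand 19 mm ahead of it and the grasp point (between the pads) is the TCP; z points along the fingers, y is the line along which they close (so a half turn about z gives the same grasp; the last joint's range is limited). The gripper opens to 88 mm and grips with 3 to 60 N. Pads are 19 mm wide; open, the fingers measure 130 mm over their backs; the gripper's body (78 mm by 193 mm) begins 47 mm behind the grasp point.
Start: joints at [-1.032, 0.359, 0.012, 0, -1.224, -0.288], TCP at [0.167, -0.654, 0.246] pointing down, gripper open.
Joint ranges: [-3.07, 3.07], [-1.43, 2.12], [-1.02, 1.25], [-3.03, 1.67], [-3.05, -0], [-3.03, 3.03]. Speed limits (rad/s): [2.39, 2.39, 3.01, 3.14, 3.14, 3.14].

## Interface

Orientations are given as [roll, pitch, yaw] about the fixed x, y, z axes, in that order (R = Rz(yaw) Ry(pitch) Rx(roll)).
In Python, from station import arm, imaging, models gives the robot as it stands.
- The arm moves only by the tool play_rows, never from a script. Its arguments are lists of equal length, an entry for each row: "travel": the shift along the tool's x, y, z in units of 25 mm (1.0 is 25 mm), a list of three; "twist": the turn about the tool's z in units of 0.15 rad (1.0 is 0.15 rad). A call has 1 to 8 rows; each row shifts and turns the commanded pose from where the row before left it, along the tool's axes as they then stand; what a row does not reach is not made up. A row lasts 1/8 s, in which the tool goes at most 62.5 mm and 10.7 degrees, less where a joint would pass 70% of its speed; a pose out of reach is approached as far as the arm can. A call with a number of a shift or a turn outside -1 to 1 is refused whole. A call with a gripper value outside its range is refused whole. "fingers" is the opening, from 0 (shut) to 1 (fully open), set as the call begins (left out, the last holds). The fingers move at their own pace and stop on an object; "newtons" is the grip in N (left out, the last holds). Time passes only in rows, so rows that do not move let the fingers close. It gives the time, the measured TCP pose, the force, the opening and the grip force at its end, in the units of the state.
- arm.get_state(): the state, without advancing time (a new reading comes with each control period).
- imaging.grab_frame(name): name is "side" or "top"; returns a dict with "pixels" (400x640x3 uint8, red, green, blue), "fx", "fy", "cx", "cy" (pixels), "R" (3x3) and "t" (3): a world point X has camera coordinates R X + t. Camera axes: x right, y down, z forward; pixel columns grow to the right and rows downward; lengths in m; the calibration is good to about 2 mm. A picture is of the moment at which its call begins. There is no depth.
- arm.job_done(): hands the job in; it is judged then, once.
Trained networks look in the newest picture that a camera, given by its name, has taken for a name from the list of things; names that differ only in an ending like _2 or _b are one class to them, and where a whole thing is asked for, a point or a joint stands for the part that bears it (a point fixed in the world has none). Each returns a list of dicts, best first, with "confidence" (0 to 1); they miss things now and then, are a little off and sometimes report something else, mostly with a low value. They report only what shows in the picture. A call takes as long as a camera call.
- models.boxes_of(name, camera): "extent" ([centre column, centre row, width, height] in pixels, round what is visible of it).
- models.silhouettes(name, camera): "pixels" (400x640 bool, what is visible of it) and "extent" ([centre column, centre row, width, height] in pixels, round what is visible of it).
The state is a dict: "t": time; "q": joint angles; "qd": joint speeds; "joint_efforts": joint torques, N m; "eef_pos": TCP position; "ee_rot": TCP orientation; "force": force on the tool from outside, world axes, zero at the start; "moment": the same for the moment, N m; "width": finger opening in m; "gripper_force": force on a finger pad.
Only numpy, scipy, OpenCV 4.12 (cv2) and the standard library are available. Lean on these libraries where they do the work, as an engineer would, in place of code of your own. Each camera call takes 0.05 s, during which the arm holds its last target. There are 200 camera calls.

## Task

Run the work carriage of the lapping machine out from under the spindle head until it is against its outer stop, then draw the brass lap straight up, without forcing it sideways in the steel sleeve, until the groove round the middle of the brass has just come clear above the sleeve's rim. Finish holding it there, still and upright with its lower half in the bore, so it can be re-charged with compound; never pull it right out, keep the carriage at the stop, and leave the other things on the bench where they are.

Things in the scene. Friction and masses are not known exactly. Their poses are not given: they have to be found in the camera images.
- machine: lapping machine fixed to the bench: grey base plate (220 mm along x, 12 mm thick, from 310 mm on the -y side to 230 mm on the +y side of its origin), two rails along y, a steel stop block (52 mm high) at the +y end, a column and spindle head at the -y end. Origin: on the bench, midway in the carriage's travel; z up, +y = the way the carriage runs out
- spindle (a point): lower end of the spindle nose (26 mm across), 222 mm above the bench, 90 mm to the machine's -y side of its origin. Above it, from 292 to 456 mm above the bench, the upright head and motor, 72 mm across; an arm joins them to a column (38 mm across, 434 mm tall) 165 mm further to -y
- carriage (a joint): travel of the carriage (m) along the machine's +y: 0 = chuck under the spindle, as it starts, 0.18 = against the outer stop; stays where left, about 4 N of friction plus 15 N per m/s. An aluminium plate 130 x 120 mm, its top 62 mm above the bench, carrying an 80 mm three-jaw chuck that holds the sleeve
- grip (a point): upright black hand grip of the carriage, 24 mm across, 44 mm tall (70 to 114 mm above the bench), 120 mm to the +y side of the chuck's centre on a flat bracket; this point is on its axis 95 mm above the bench
- sleeve: steel sleeve held upright in the carriage's chuck: 36 mm outside, 20 mm bore right through, 60 mm long. Origin: centre of its lower end, 90 mm above the bench; z up along the bore, y along the travel; rim 60 mm above the origin. The chuck's jaws reach 38 mm from the axis and 18 mm above the origin
- lap: the lap, loose in the sleeve's bore, down on the chuck face at the start: brass barrel 19 mm across, 70 mm long, with a plain round steel shank on top, 14 mm across, 50 mm long; about 0.23 kg. Origin: centre of its lower end, level with the sleeve's origin when fully down; z up its axis. The shank runs from 70 to 120 mm above the origin and starts 10 mm above the rim
- lap_groove (a point): centre of the dark groove, 4 mm wide, round the middle of the lap's brass barrel, 35 mm above the lap's lower end (25 mm below the sleeve's rim at the start)
- chuck_key: T-shaped steel chuck key, 38 x 52 x 10 mm, lying on the machine's grey base plate. Origin: at its underside
- oil_bottle: small white oil bottle, 34 mm across, 97 mm tall, standing on the base plate on the far side of the rails. Origin: at its underside
- spare_sleeve: spare steel sleeve (36 mm across, 60 mm tall, same as the chucked one) standing on the bench; not part of the job. Origin: at its underside
- lap_block: wooden block 60 x 130 x 40 mm with two spare laps standing in it (132 mm tall in all); not part of the job. Origin: at its underside
- tin: flat round compound tin, 74 mm across, 19 mm tall. Origin: at its underside
- pliers: pair of pliers, 155 mm long, lying on the bench. Origin: at its underside
- bin: orange open plastic bin 100 x 150 x 60 mm. Origin: at its underside
- marker: thin blue marker standing upright, 23 mm across, 125 mm tall. Origin: at its underside

How it is judged:
On the way, in this order (a step that is already met when the one before it is completed fails the run):
1. the carriage is run out against its outer stop with the lap still down in the sleeve (value of joint carriage above 0.175 m and z of lap in the frame of sleeve below 0.01 m), for 0.2 s.
2. the lap is drawn up so that its groove is out of the sleeve (z of lap in the frame of sleeve above 0.025 m), for 0.1 s.
At the end, for the whole second after the job is handed in: Carriage within 7 mm of its outer stop; lap in the bore within 0.05 rad of its axis, groove centre 0 to 14 mm above the sleeve rim (lap raised 25 to 39 mm), gripped by the fingers (over 5 N), at rest (under 10 mm/s), pressing on the sleeve with under 10 N (value of joint carriage above 0.173 m and z of lap in the frame of sleeve between 0.025 and 0.039 m and x of lap in the frame of sleeve between -0.003 and 0.003 m and y of lap in the frame of sleeve between -0.003 and 0.003 m and angle between the z axis of lap and the z axis of sleeve, either way round below 0.05 rad and contact force between the fingers and lap above 5 N and contact force between lap and sleeve below 10 N and linear speed of lap below 0.01 m/s); the arm keeps its last pose, push and grip.
It fails at once if the lap is pulled right out of the sleeve (z of lap in the frame of sleeve above 0.058 m).
It fails at once if the lap is forced sideways in the sleeve (more than 30 N between them) (contact force between lap and sleeve above 30 N).
It fails at once if another thing on the bench or on the machine is shifted by more than 30 mm or knocked over (distance of any of chuck_key, oil_bottle, spare_sleeve, lap_block, tin, pliers, bin, marker from where it was at the start of the episode above 0.03 m or angle between any of chuck_key, oil_bottle, spare_sleeve, lap_block, tin, pliers, bin, marker's own z axis and vertical above 0.5 rad).
It also fails if it takes over 45 s, if anything falls off the work surface, if the arm or the gripper's body presses on something with over 40 N, if the wrist force passes 120 N, or if a joint passes its speed limit or range.

## Working session

There is one attempt and no reset: what is moved stays moved. The work goes in short steps, Python scripts to look and compute and a tool call to move; the robot and the scene stay as the last step left them, time stands still between calls to the robot, and variables do not carry over. Pictures are saved under pics/ and viewed, at most 10 in all, crops included, and the job is handed in when it is done.

Besides the shell and the picture viewer there is one more tool, called after "Request:" by a JSON object that holds its "api" and its "payload". play_rows: Moves the arm, as the interface text tells. Shifts and turns lie within -1 to 1; 1 stands for 25 mm of shift or 0.15 rad of turn. Its arguments: {"type":"object","properties":{"travel":{"type":"array","items":{"type":"array","items":{"type":"number"}}},"twist":{"type":"array","items":{"type":"number"}},"fingers":{"type":"number"},"newtons":{"type":"number"}},"required":["travel","twist"]}

```bash
mkdir -p pics; ls; cat > h.py <<'E'
import numpy as np, cv2
from station import arm, imaging, models
def px(f,X):
    c=f["R"]@np.asarray(X,float)+f["t"]; return np.array([f["fx"]*c[0]/c[2]+f["cx"],f["fy"]*c[1]/c[2]+f["cy"]])
def ray(f,u,v):
    R=np.array(f["R"]);o=-R.T@f["t"];d=R.T@np.array([(u-f["cx"])/f["fx"],(v-f["cy"])/f["fy"],1]);return o,d/np.linalg.norm(d)
def atz(f,u,v,z):
    o,d=ray(f,u,v);return o+d*(z-o[2])/d[2]
def save(f,n): cv2.imwrite("pics/"+n,f["pixels"][:,:,::-1])
def tri(r1,r2):
    A=0;b=0
    for o,d in(r1,r2):
        P=np.eye(3)-np.outer(d,d);A=A+P;b=b+P@o
    return np.linalg.solve(A,b)
E
python3 - <<'E'
from h import *
np.set_printoptions(precision=3,suppress=True)
s=arm.get_state();print({k:np.round(v,3) for k,v in s.items()})
for c in("side","top"):
    f=imaging.grab_frame(c);save(f,c+"0.png");R=np.array(f["R"]);print(c,-R.T@f["t"],R[2],f["fx"])
    for n in("machine","grip","sleeve","lap","lap_groove","chuck_key","oil_bottle","marker","lap_block","spare_sleeve","tin","bin","pliers"):
        for b in models.boxes_of(n,c)[:2]:print(n,np.round(b["extent"]),round(b["confidence"],2))
print(arm.get_state()["t"])
E
```

```text
pics
{'t': np.float64(0.0), 'q': array([-1.032,  0.359,  0.011, -0.   , -1.224, -0.288]), 'qd': array([-0.   ,  0.001, -0.001,  0.002,  0.001, -0.001]), 'joint_efforts': array([  0.002, -58.272,  29.307,   6.997,   0.007,  -0.   ]), 'eef_pos': array([ 0.167, -0.653,  0.245]), 'ee_rot': array([ 3.14 , -0.   , -2.891]), 'force': array([-0.753, -0.262,  0.861]), 'moment': array([-0.01 ,  0.011,  0.041]), 'gripper_force': np.float64(0.0), 'width': np.float64(0.088)}
side [ 0.713 -0.56   0.725] [-0.177  0.767 -0.616] 372.03131185922615
machine [256. 262. 217. 275.] 0.63
machine [282. 186.  24.  12.] 0.17
grip [262. 283.  79.  93.] 0.83
sleeve [261. 272.  13.  28.] 0.55
lap [256. 256.  15.  25.] 0.68
lap_groove [257. 254.  12.  26.] 0.72
oil_bottle [300. 306.  16.  29.] 0.93
oil_bottle [403. 356.  39.  82.] 0.36
marker [411. 290.  20.  48.] 0.65
lap_block [401. 357.  34.  82.] 0.73
spare_sleeve [342. 183.  39.  42.] 0.71
spare_sleeve [404. 259.  16.  22.] 0.65
tin [398. 238.  22.  20.] 0.64
bin [342. 183.  38.  47.] 0.83
pliers [281. 187.  27.  10.] 0.62
pliers [256. 263. 214. 274.] 0.61
top [0.467 0.158 1.181] [ 0.072 -0.019 -0.997] 460.81437774990275
machine [418. 236. 286. 134.] 0.89
machine [388. 247.  79.  63.] 0.39
grip [389. 245.  82.  64.] 0.79
lap_groove [415. 237. 296. 133.] 0.58
chuck_key [358. 267.  25.  12.] 0.61
oil_bottle [411. 209.  17.  15.] 0.75
marker [376. 114.  14.  21.] 0.76
lap_block [430. 121.  60.  31.] 0.93
spare_sleeve [325. 123.  13.  16.] 0.8
tin [283. 132.  32.  26.] 0.69
pliers [226. 302.  38.  58.] 0.74
pliers [431. 121.  60.  28.] 0.37
1.4
```

View pics/side0.png

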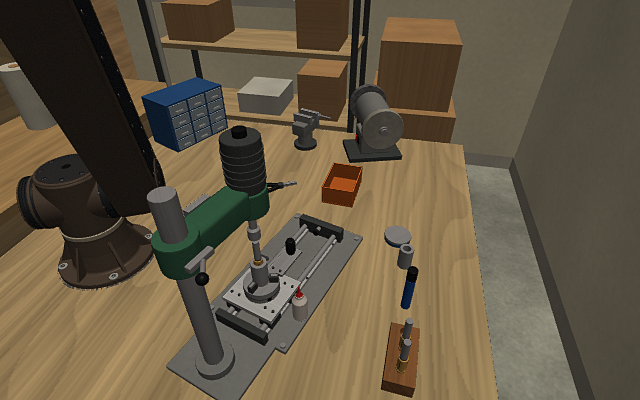

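View pics/top0.png

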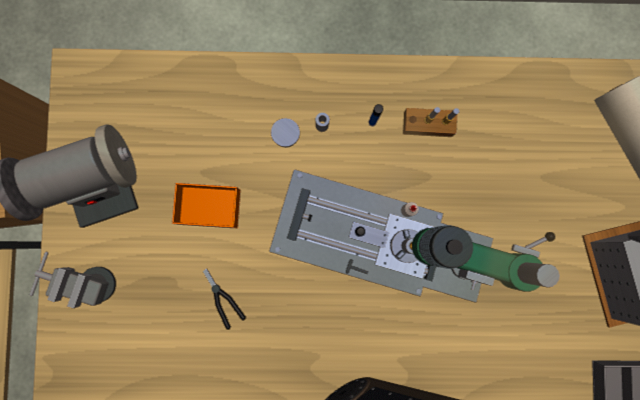

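The side view shows the grip at about (291,245), the lap shank at (255,235) and the spindle above it. In the top view the grip is at about (360,231) and the machine's +y runs toward the left, slightly up. I'll zoom in and measure next.

```bash
python3 - <<'E'
from h import *
np.set_printoptions(precision=4,suppress=True)
a=cv2.imread("pics/side0.png");b=cv2.imread("pics/top0.png")
A=cv2.resize(a[200:350,160:370],None,fx=3.8,fy=2*1.9,interpolation=cv2.INTER_CUBIC)[:,:800]
cv2.imwrite("pics/zs.png",A)
cv2.imwrite("pics/zt.png",cv2.resize(b[160:310,265:465],None,fx=4,fy=4,interpolation=cv2.INTER_CUBIC))
fs=imaging.grab_frame("side");ft=imaging.grab_frame("top")
# dark blob of the grip
def blob(f,x0,x1,y0,y1):
    g=f["pixels"][y0:y1,x0:x1].max(2)<50
    n,l,s,c=cv2.connectedComponentsWithStats(g.astype(np.uint8));i=1+np.argmax(s[1:,4]);return c[i]+[x0,y0],s[i]
cs,ss=blob(fs,278,304,233,258);ct,st=blob(ft,350,370,222,240);print(cs,ss,ct,st)
P=tri(ray(fs,*cs),ray(ft,*ct));print("grip",P,px(fs,P)-cs,px(ft,P)-ct)
E
```

```text
[290.1293 245.9728] [  7   5  11  17 147] [358.875 231.525] [ 5  5 10  9 40]
grip [0.4963 0.054  0.0878] [ 0.0643 -0.0045] [0.0211 0.0622]
```

View pics/zs.png

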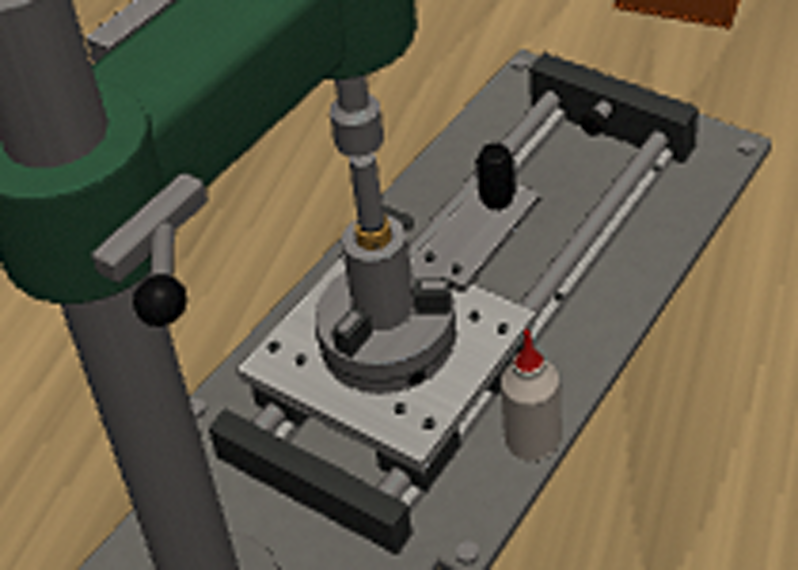

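View pics/zt.png

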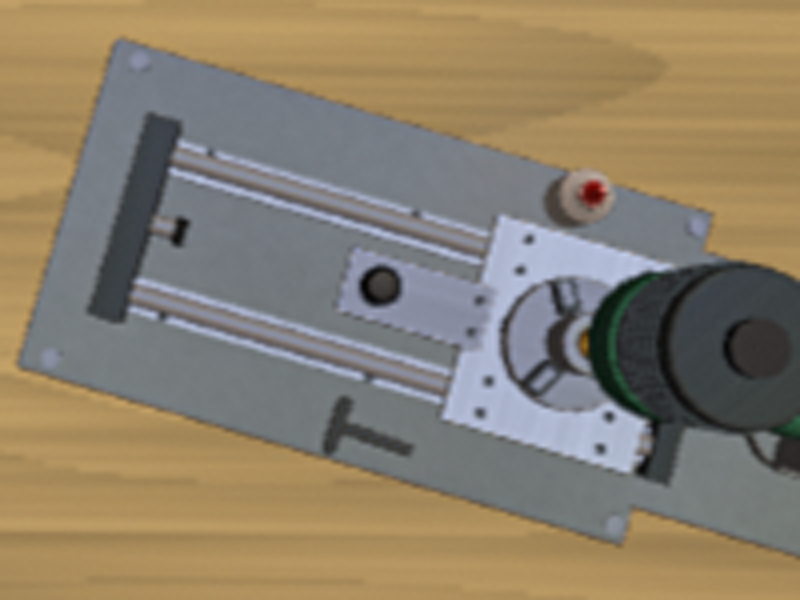

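The zooms show the base plate's corners and the grip clearly. The lap is hidden from the top by the spindle head. The next step is the yaw from the plate corners.

```bash
python3 - <<'E'
from h import *
np.set_printoptions(precision=4,suppress=True)
ft=imaging.grab_frame("top");fs=imaging.grab_frame("side")
c=[(119,40),(20,367),(624,543),(711,214)]
W=np.array([atz(ft,265+u/4,160+v/4,0.012) for u,v in c]);print(W)
for i,j in((1,0),(2,1),(3,0)): d=W[j]-W[i];print(np.hypot(*d[:2]),np.degrees(np.arctan2(d[1],d[0])))
G=atz(ft,265+380/4-.4,160+285/4-.4,.112);print(G)
for psi in(-14,-15,-16):
    p=np.radians(psi);ym=np.array([-np.sin(p),np.cos(p),0]);xm=np.array([np.cos(p),np.sin(p),0])
    O=(W[0]+W[1])/2-.23*ym;print(psi,O,"grip",O+.03*ym, "lap",O-.09*ym,px(fs,[*(O-.09*ym)[:2],.15]),px(fs,[*(O+.03*ym)[:2],.114]))
E
```

```text
[[ 0.6537  0.2119  0.012 ]
 [ 0.4448  0.2709  0.012 ]
 [ 0.3386 -0.1111  0.012 ]
 [ 0.5471 -0.1677  0.012 ]]
0.2170311514782205 -15.777178881700399
0.39650395129830673 74.4536731370089
0.3942774132924894 74.31136308190075
[0.4974 0.0547 0.112 ]
-14 [0.4936 0.0183 0.012 ] grip [0.5009 0.0474 0.012 ] lap [ 0.4719 -0.0691  0.012 ] [260.4183 263.3018] [290.7115 240.2422]
-15 [0.4897 0.0193 0.012 ] grip [0.4975 0.0483 0.012 ] lap [ 0.4665 -0.0677  0.012 ] [258.2022 262.3792] [289.4487 239.7678]
-16 [0.4859 0.0203 0.012 ] grip [0.4941 0.0492 0.012 ] lap [ 0.4611 -0.0662  0.012 ] [256.0252 261.4311] [288.2032 239.2792]
```

Request:
{"api": "play_rows", "payload": {"travel": [[0,0,-1],[0,0,-1],[0,0,-1],[0,0,-1],[0,0,-1],[0,0,-1],[0,0,-1],[0,0,-1]], "twist": [-0.8,-0.9,-0.9,-0.9,-0.9,-0.9,-0.9,-0.9], "fingers": 1}}

```text
t: 2.6
eef_pos: [0.1675, -0.6538, 0.4465]
ee_rot: [-3.141, -0.0, -1.821]
force: [-0.3, -0.5, -0.2]
width: 0.0877
gripper_force: 0.0
```

Request:
{"api": "play_rows", "payload": {"travel": [[-0.5,0,-1],[-1,-0.2,-1],[-1,-0.2,-1],[-1,-0.2,-0.5],[-1,-0.2,0],[-1,-0.2,0],[-1,-0.2,0],[-1,-0.2,0]], "twist": [0.15,0,0,0,0,0,0,0]}}

```text
t: 3.6
eef_pos: [0.2525, -0.4822, 0.5332]
ee_rot: [-3.141, -0.0, -1.848]
force: [0.4, 0.4, 0.5]
width: 0.0877
gripper_force: 0.0
```

Request:
{"api": "play_rows", "payload": {"travel": [[-1,-0.2,0],[-1,-0.2,0],[-1,-0.2,0],[-1,-0.2,0],[-1,-0.2,0],[-1,-0.2,0],[-1,-0.2,0],[-1,-0.2,0]], "twist": [0,0,0,0,0,0,0,0]}}

```text
t: 4.6
eef_pos: [0.3456, -0.3009, 0.5333]
ee_rot: [-3.141, -0.0, -1.848]
force: [0.3, -0.3, 0.6]
width: 0.0874
gripper_force: 0.0
```

Request:
{"api": "play_rows", "payload": {"travel": [[-1,-0.2,0],[-1,-0.2,0],[-1,-0.2,0],[-1,-0.2,0],[-1,-0.2,0],[-1,-0.2,0],[-1,-0.2,0],[-1,-0.2,0]], "twist": [0,0,0,0,0,0,0,0]}}

```text
t: 5.6
eef_pos: [0.4389, -0.1195, 0.5333]
ee_rot: [-3.141, 0.0, -1.848]
force: [0.2, -0.8, -0.7]
width: 0.0876
gripper_force: 0.0
```

Request:
{"api": "play_rows", "payload": {"travel": [[-1,0,0],[-1,0,0],[-1,0,0],[-1,-0.1,0],[-1,0,0],[-1,0,0],[-1,0,0],[0,0,0]], "twist": [0,0,0,0,0,0,0,0]}}

```text
t: 6.6
eef_pos: [0.4894, 0.0485, 0.5325]
ee_rot: [3.141, -0.0, -1.847]
force: [-0.1, -0.7, 0.4]
width: 0.0874
gripper_force: 0.0
```

Request:
{"api": "play_rows", "payload": {"travel": [[0,0,1],[0,0,1],[0,0,1],[0,0,1],[0,0,1],[0,0,1],[0,0,1],[0,0,1]], "twist": [0,0,0,0,0,0,0,0]}}

```text
t: 7.6
eef_pos: [0.4889, 0.0466, 0.3327]
ee_rot: [-3.141, 0.0, -1.849]
force: [0.1, -0.3, 0.1]
width: 0.0877
gripper_force: 0.0
```

Request:
{"api": "play_rows", "payload": {"travel": [[0,0,1],[0,0,1],[0,0,1],[0,0,1],[0,0,1],[0,0,0.6],[0,0,0],[0,0,0]], "twist": [0,0,0,0,0,0,0,0]}}

```text
t: 8.6
eef_pos: [0.4897, 0.0474, 0.194]
ee_rot: [-3.14, 0.001, -1.848]
force: [-0.6, -0.6, 0.6]
width: 0.0875
gripper_force: 0.0
```

```bash
python3 - <<'E'
from h import *
f=imaging.grab_frame("side");t=imaging.grab_frame("top")
cv2.imwrite("pics/a.png",np.hstack([f["pixels"][60:360,140:440],t["pixels"][100:400,230:530]])[:,:,::-1])
s=arm.get_state();print(s["eef_pos"],s["t"]);print(px(f,[.4965,.054,.095]))
E
```

```text
[0.48972025 0.04751592 0.19407652] 8.7
[290.13014871 243.81850326]
```

View pics/a.png

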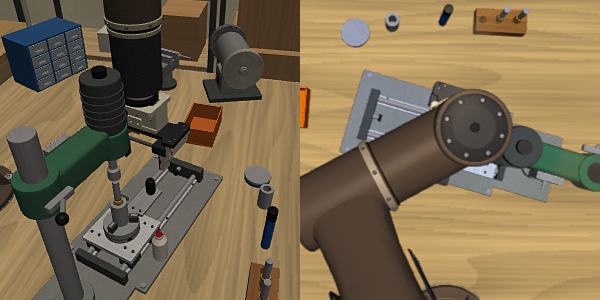

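The two views show the open fingers straddling the grip from above, with the wrist clear of the spindle head. I'll correct by about 8 mm, go down and close.

Request:
{"api": "play_rows", "payload": {"travel": [[-0.35,-0.2,0],[0,0,0.8],[0,0,0.8],[0,0,0.8],[0,0,0.8],[0,0,0.6],[0,0,0],[0,0,0]], "twist": [0,0,0,0,0,0,0,0]}}

```text
t: 9.7
eef_pos: [0.4969, 0.0547, 0.0987]
ee_rot: [-3.141, 0.0, -1.848]
force: [-0.3, -0.1, -0.2]
width: 0.0876
gripper_force: 0.0
```

Request:
{"api": "play_rows", "payload": {"travel": [[0,0,0],[0,0,0],[0,0,0],[0,0,0],[0,0,0],[0,0,0]], "twist": [0,0,0,0,0,0], "fingers": 0, "newtons": 20}}

```text
t: 10.45
eef_pos: [0.4963, 0.0544, 0.098]
ee_rot: [3.142, -0.0, -1.848]
force: [0.1, 0.2, 0.0]
width: 0.0336
gripper_force: 0.0
```

Request:
{"api": "play_rows", "payload": {"travel": [[0,0,0],[0,0,0],[-0.4,0,0],[-0.7,0,0],[-0.7,0,0],[-0.7,0,0],[-0.7,0,0],[-0.7,0,0]], "twist": [0,0,0,0,0,0,0,0]}}

```text
t: 11.45
eef_pos: [0.5249, 0.1476, 0.0983]
ee_rot: [-3.139, -0.001, -1.848]
force: [11.4, -9.3, -4.3]
width: 0.0234
gripper_force: 20.0
```

Request:
{"api": "play_rows", "payload": {"travel": [[-0.7,0,0],[-0.7,0,0],[-0.7,0,0],[-0.5,0,0],[-0.3,0,0],[-0.2,0,0],[0,0,0]], "twist": [0,0,0,0,0,0,0]}}

```text
t: 12.32
eef_pos: [0.5463, 0.2227, 0.0983]
ee_rot: [-3.139, 0.001, -1.848]
force: [8.4, -3.3, -3.8]
width: 0.0234
gripper_force: 20.0
```

Request:
{"api": "play_rows", "payload": {"travel": [[-0.15,0,0],[-0.15,0,0],[-0.15,0,0],[0,0,0]], "twist": [0,0,0,0]}}

```text
t: 12.82
eef_pos: [0.5475, 0.2276, 0.0981]
ee_rot: [-3.142, -0.009, -1.849]
force: [9.0, -24.9, 6.3]
width: 0.0232
gripper_force: 20.0
```

The carriage is at the stop: it has travelled about 0.18 m and the force is up at 25 N. Next I release, rise and measure the lap.

Request:
{"api": "play_rows", "payload": {"travel": [[0.15,0,0],[0,0,0],[0,0,0],[0,0,0]], "twist": [0,0,0,0], "fingers": 0.75}}

```text
t: 13.32
eef_pos: [0.5463, 0.2304, 0.0981]
ee_rot: [-3.142, 0.0, -1.848]
force: [-1.1, 0.2, -0.3]
width: 0.0578
gripper_force: 0.0
```

Request:
{"api": "play_rows", "payload": {"travel": [[0,0,-0.7],[0,0,-1],[0,0,-1],[0,0,-1],[0,0,-1],[0,0,-1],[0,0,-1],[0,0,0]], "twist": [0,0,0,0,0,0,0,0]}}

```text
t: 14.32
eef_pos: [0.5471, 0.2308, 0.2678]
ee_rot: [-3.139, 0.003, -1.848]
force: [-0.9, 0.1, -0.3]
width: 0.066
gripper_force: 0.0
```

```bash
python3 - <<'E'
from h import *
np.set_printoptions(precision=4,suppress=True)
f=imaging.grab_frame("side");t=imaging.grab_frame("top")
s=arm.get_state();print(s["eef_pos"],s["t"],s["force"])
for n in("sleeve","lap","grip"):
  for c,g in(("side",f),("top",t)):
    for m in models.silhouettes(n,c)[:2]:
        v,u=np.nonzero(m["pixels"]);print(n,c,round(m["confidence"],2),u.mean(),v.mean(),m["extent"])
p=np.radians(-15.6);ym=np.array([-np.sin(p),np.cos(p),0]);L=np.array([.4965,.054,0])+.06*ym;print(L,"pred")
for z in(.15,.16,.21):print(z,px(f,[*L[:2],z]),px(t,[*L[:2],z]))
u,v=px(f,[*L[:2],.18]).astype(int);U,V=px(t,[*L[:2],.18]).astype(int);print(u,v,U,V)
k=dict(fx=5,fy=5,interpolation=cv2.INTER_CUBIC)
cv2.imwrite("pics/b.png",np.hstack([cv2.resize(f["pixels"][v-50:v+50,u-40:u+40],None,**k),cv2.resize(t["pixels"][V-50:V+50,U-40:U+40],None,**k)])[:,:,::-1])
np.savez("b.npz",f=f["pixels"],t=t["pixels"])
E
```

```text
[0.546  0.2302 0.2653] 14.425 [ 0.0688  0.1088 -0.1874]
sleeve side 0.56 302.7977941176471 224.2610294117647 [304.0, 223.4, 13.7, 26.2]
sleeve side 0.44 259.8636363636364 258.6363636363636 [259.2, 259.8, 15.2, 16.0]
sleeve top 0.64 335.65697674418607 223.53488372093022 [337.2, 225.8, 17.2, 13.8]
lap side 0.7 301.8602941176471 204.08823529411765 [300.6, 204.6, 12.8, 20.4]
lap top 0.57 336.3888888888889 222.86111111111111 [337.6, 223.0, 6.3, 8.4]
grip side 0.79 306.68513565150937 238.43293847917462 [303.6, 233.9, 63.0, 75.7]
grip top 0.56 331.2453843571668 223.6576032225579 [327.0, 225.9, 76.6, 61.6]
grip top 0.43 336.734375 222.875 [334.8, 223.3, 3.7, 8.2]
[0.5126 0.1118 0.    ] pred
0.15 [302.2351 212.3738] [335.8226 223.2702]
0.16 [302.1161 209.1783] [336.0279 223.0735]
0.21 [301.4959 192.5209] [337.1179 222.0293]
301 202 336 222
```

View pics/b.png

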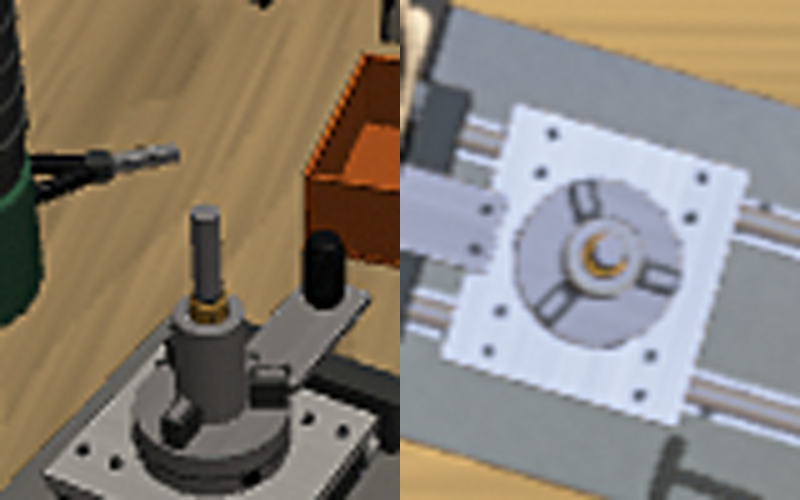

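The crop shows the lap fully down. The shank top is at side (301.6,193.8) and top (337.8,221.6), and the rim is centred at top (335.8,222.6), all within 1 px of the prediction. Next I triangulate.

```bash
python3 - <<'E'
from h import *
np.set_printoptions(precision=4,suppress=True)
f=imaging.grab_frame("side");t=imaging.grab_frame("top")
print("shank top",tri(ray(f,301.6,193.8),ray(t,337.8,221.6)))
print("rim",atz(t,335.8,222.6,.15), "shanktop@.21",atz(t,337.8,221.6,.21))
# subpixel: symmetric shank centre columns in side image via gradients
g=cv2.GaussianBlur(cv2.cvtColor(f["pixels"],cv2.COLOR_RGB2GRAY),(0,0),.7).astype(float)
for v in(196,199,202,205,208):
    d=np.diff(g[v,291:314]);i,j=np.argmin(d),np.argmax(d);print(v,i+291.5,j+291.5,(i+j)/2+291.5, end=" | ")
m=models.silhouettes("sleeve","top")[0]["pixels"]|models.silhouettes("lap","top")[0]["pixels"]
v,u=np.nonzero(m);print("top sleeve+lap bbox",u.min(),u.max(),v.min(),v.max())
# circle hough on chuck in top, z~.09
G=cv2.resize(cv2.cvtColor(t["pixels"],cv2.COLOR_RGB2GRAY)[172:272,296:376],None,fx=6,fy=6,interpolation=cv2.INTER_CUBIC)
for r0,r1,z in((90,115,.082),(40,52,.15)):
    c=cv2.HoughCircles(G,cv2.HOUGH_GRADIENT,1.2,60,param1=80,param2=15,minRadius=r0,maxRadius=r1)
    if c is not None:
        for x,y,r in c[0][:2]: print("circ",r/6,atz(t,296+(x+.5)/6-.5,172+(y+.5)/6-.5,z))
s=arm.get_state();print(s["eef_pos"],s["ee_rot"])
E
```

```text
shank top [0.5135 0.1102 0.2076]
rim [0.5141 0.1119 0.15  ] shanktop@.21 [0.5136 0.1104 0.21  ]
196 298.5 304.5 301.5 | 199 298.5 304.5 301.5 | 202 298.5 304.5 301.5 | 205 298.5 304.5 301.5 | 208 299.5 305.5 302.5 | Traceback (most recent call last):
  File "<stdin>", line 10, in <module>
IndexError: list index out of range
```

Request:
{"api": "play_rows", "payload": {"travel": [[0.9,0,0],[1,0,0],[1,0,0],[1,-0.05,0],[0.7,0,0],[0.33,0,0],[0,0,0],[0,0,0]], "twist": [0,0,0,0,0,0,0,0]}}

```text
t: 15.92
eef_pos: [0.514, 0.1115, 0.2655]
ee_rot: [-3.142, 0.0, -1.848]
force: [0.1, 0.4, 0.7]
width: 0.0655
gripper_force: 0.0
```

```bash
python3 - <<'E'
from h import *
f=imaging.grab_frame("side");s=arm.get_state();print(s["eef_pos"],s["force"],s["t"])
cv2.imwrite("pics/c.png",cv2.resize(f["pixels"][130:260,250:360],None,fx=4,fy=4,interpolation=cv2.INTER_CUBIC)[:,:,::-1])
E
```

```text
[0.51399555 0.11157169 0.26542808] [ 0.48459332 -0.48365014  0.06656938] 15.975
```

View pics/c.png

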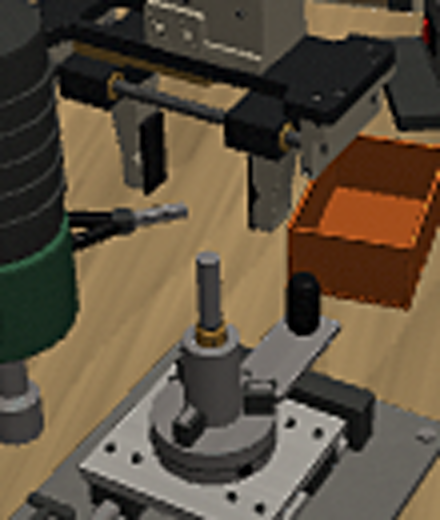

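The fingers are centred over the shank (side crop about (207,255)). I'll go down and close gently.

Request:
{"api": "play_rows", "payload": {"travel": [[0,0,0.7],[0,0,0.7],[0,0,0.7],[0,0,0.7],[0,0,0.5],[0,0,0],[0,0,0]], "twist": [0,0,0,0,0,0,0]}}

```text
t: 16.85
eef_pos: [0.5142, 0.1114, 0.1836]
ee_rot: [-3.141, 0.0, -1.848]
force: [0.6, 0.1, 0.0]
width: 0.0658
gripper_force: 0.0
```

Request:
{"api": "play_rows", "payload": {"travel": [[0,0,0],[0,0,0],[0,0,0],[0,0,0],[0,0,0],[0,0,0],[0,0,0],[0,0,0]], "twist": [0,0,0,0,0,0,0,0], "fingers": 0, "newtons": 10}}

```text
t: 17.85
eef_pos: [0.514, 0.111, 0.1831]
ee_rot: [-3.141, 0.0, -1.848]
force: [3.5, -0.1, -1.9]
width: 0.0134
gripper_force: 10.0
```

Request:
{"api": "play_rows", "payload": {"travel": [[0,-0.04,0],[0,0,0],[0,0,-0.1],[0,0,-0.1],[0,0,0],[0,0,0]], "twist": [0,0,0,0,0,0]}}

```text
t: 18.6
eef_pos: [0.5146, 0.1107, 0.188]
ee_rot: [3.141, -0.0, -1.848]
force: [0.3, 0.1, -3.7]
width: 0.0137
gripper_force: 10.0
```

Lateral force is nulled and the tool carries about 3 N of weight. I'll lift the rest of the way.

Request:
{"api": "play_rows", "payload": {"travel": [[0,0,-0.1],[0,0,-0.2],[0,0,-0.2],[0,0,-0.2],[0,0,-0.2],[0,0,-0.17],[0,0,0],[0,0,0]], "twist": [0,0,0,0,0,0,0,0]}}

```text
t: 19.6
eef_pos: [0.5146, 0.1107, 0.2147]
ee_rot: [3.141, -0.0, -1.848]
force: [-0.1, -0.5, -3.5]
width: 0.014
gripper_force: 10.0
```

```bash
python3 - <<'E'
from h import *
f=imaging.grab_frame("side");s=arm.get_state();print(s["eef_pos"],s["ee_rot"],s["force"],s["moment"],s["gripper_force"],s["t"])
cv2.imwrite("pics/d.png",cv2.resize(f["pixels"][160:250,265:345],None,fx=6.5,fy=6.5,interpolation=cv2.INTER_CUBIC)[:,:,::-1])
for z in(.15,.185):print(px(f,[.5138,.1112,z]))
E
```

```text
[0.51457501 0.11070402 0.21459332] [ 3.14128015e+00 -2.30764110e-04 -1.84831982e+00] [-0.33963907 -0.15412002 -2.89708699] [0.04136358 0.08049165 0.03058745] 9.99610885977745 19.65
[302.63348813 212.59297648]
[302.21924905 201.21085682]
```

View pics/d.png

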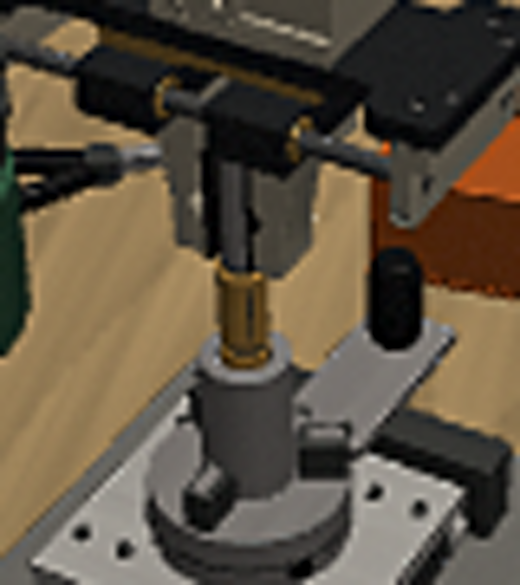

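The picture shows the dark groove at crop (245,352), clear just above the rim. The lap is raised about 31 mm, upright, with under 1 N of side force, and the carriage is at the stop.

```bash
python3 -c "
from station import arm
print(arm.job_done())"
```

```text
the job is handed in; nothing more can be done
None
```

The job is handed in, with no verdict returned: the carriage is at its outer stop and the lap is held still and upright, raised about 31 mm by the arm's reading, with its groove just clear above the sleeve's rim.

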